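Close the split test housing and hold it shut

ROBOT

A 6-joint arm with a two-finger parallel gripper is mounted at the origin on the work surface. World frame = base frame: x ahead of the robot, y to its left, z up, the work surface at z = 0. Lengths are in m, angles in rad, forces in N, time in s.
With the tool pointing down it reaches from about 0.275 to 0.75 m from the base axis. Payload 10.2 kg.
Tool frame: the origin (TCP) lies at the centre of the arm's flange, where the gripper is bolted on; the fingertips stand 173 mm ahead of it and the grasp point (between the pads) lies 155 mm ahead of it; z points along the fingers, y is the direction in which the jaws open and shut (so a half turn about z gives the same grasp; the last joint's range is limited). The gripper opens to 85 mm and grips with 20 to 120 N. Pads are 22 mm wide; open, the fingers measure 114 mm over their backs; the gripper's body (76 mm by 85 mm) begins 54 mm behind the grasp point. The pads swing forward as they close: fully open they stand 13 mm farther back than shut.
Start: joints at [1.1, 0.313, 1.498, -0, 1.331, -0.223], TCP at [0.129, 0.509, 0.405] pointing down, gripper open.
Joint ranges: [-2.94, 2.94], [-0.97, 2.17], [0.19, 2.56], [-1.23, 4.37], [0.02, 3.11], [-2.88, 2.88]. Speed limits (rad/s): [2.39, 2.39, 3.01, 3.14, 3.14, 3.14].

INTERFACE

Orientations are given as a rotation vector (axis times angle).
In Python, from bench import state, get_image, calibration, job_done gives the robot as it stands. The module is installed in compiled form; this text tells all that it offers.
- The arm moves only by the tool apply_moves, never from a script. Its argument "steps" is a list of rows, each a list of 7 numbers: the shift along the tool's x, y, z in cm, then the turn, a rotation vector about the tool's x, y, z in rad, then the gripper command: -1 is shut, 1 is fully open, values between are in proportion. A call has 1 to 20 rows; each row shifts and turns the pose as measured when the row begins, along the tool's axes as they then stand; what a row does not reach is not made up. A row lasts 1/10 s, in which the tool goes at most 50 mm and 8.59 degrees, less where a joint would pass 70% of its speed; a pose out of reach is approached as far as the arm can. A call with a gripper value outside its range is refused whole. The fingers move at their own pace and stop on an object; "force" is the grip in N (left out, the last holds). Time passes only in rows, so rows that do not move let the fingers close. It gives the time, the measured TCP pose, the force and the opening at its end, in the units of the state.
- state(): the state, without advancing time (a new reading comes with each control period).
- get_image(name): name is "scene" or "top"; returns (picture, depth): 400x640x3 uint8, red, green, blue; 400x640 float32, m along the optical axis (not along the pixel's ray), 0 where there is no reading.
- calibration(name): a dict with "camera_matrix" (3x3 intrinsics, pixels), "xyz" and "attitude" of the camera in the world. Camera axes: x right, y down, z forward; pixel columns grow to the right and rows downward; lengths in m; the calibration is good to about 2 mm. A picture is of the moment at which its call begins. calibration takes no time and is no camera call.
- job_done(): hands the job in, once; it reports no verdict.
The state is a dict: "time_s": time; "joint_pos": joint angles; "dq": joint speeds; "joint_efforts": joint torques, N m; "ee_pos": TCP position; "eef_rot": TCP orientation; "force": force on the tool from outside, world axes, zero at the start; "torque": the same for the moment, N m; "grip_width": opening from 0.0 (shut) to 1.0 (fully open).
Only numpy, scipy, OpenCV 4.12 (cv2) and the standard library are available. Lean on these libraries where they do the work, as an engineer would, in place of code of your own. Each camera call takes 0.05 s, during which the arm holds its last target.

TASK

Wind the handwheel of the test fixture until its carriage touches the stop. Then take the loose brass cover half from the bench, set it on the two dowels of the brass half on the carriage, and press it down against the sprung pad until the two halves meet flush all round. Finish while still holding it pressed shut: do not let go, and leave the other things on the bench alone.

Things in the scene. Friction and masses are not known exactly. Their poses are not given: they have to be found in the camera images.
- fixture: Fixed grey aluminium bed 130 x 380 x 25 mm on the bench. Origin on the bench surface, 20 mm towards +y of the bed's middle; its y axis runs along the bed, from the handwheel end (-y) to the stop end (+y). The stop is a dark steel block, 60 x 20 mm, top 55 mm above the bench, with a stop bolt whose tip faces the carriage.
- wheel_axis (a point): Middle of the handwheel's upper face, on its vertical axis, 130 mm towards -y from the fixture's origin, 55 mm above the bench. The wheel is a flat steel disc of 104 mm diameter. Turned anticlockwise seen from above, it drives the carriage towards the stop, 10 mm per radian. It takes about 3 to 5 N at the handle and stays where it is left.
- handle_grip (a point): Grip point of the wheel's handle: an upright black plastic cylinder of 16 mm diameter standing on the disc 40 mm off the wheel's axis, 45 mm tall (55 to 100 mm above the bench); this point is 80 mm above the bench, on the handle's axis. The handle spins freely on its own pin, so the fingers can hold it from above and carry it round without turning.
- carriage (a joint): Position of the carriage in m along the fixture's +y: 0 farthest from the stop, 0.050 touching the stop. It starts between 0 and 0.020, so 3 to 5 rad of winding are needed. The handle stands, about the wheel's axis, at (joint value / 0.010) rad anticlockwise from the fixture's +x axis.
- seat (a point): Centre of the flat upper (parting) face, 100 (x) x 50 (y) mm, of the brass half on the carriage: 65 mm above the bench, at the fixture's x = 0, y = 0.050 + joint value; axes parallel to the fixture's. Two upright steel dowels stand on it at x = -36 and +36 mm: 10 mm diameter, 18 mm tall, the last 6 mm tapering to 4 mm diameter.
- cover: The loose brass cover half, 0.34 to 0.5 kg, lying right side up. Origin at the centre of its underside. Flange 100 (x) x 50 (y) x 12 mm with two 12 mm through holes at x = -36 and +36 mm; on top in the middle a rib 44 mm long (x), 24 mm thick (y), 12 to 48 mm above the underside, to grip across its thickness from above. Alike when turned half round: either way fits.
- bibcock: Bystander: brass bib cock lying on its side, about 100 x 85 x 28 mm. Origin under its barrel on the bench.
- spanner: Bystander: steel spanner 190 mm long lying flat along its x.
- stub: Bystander: transparent acrylic pipe stub standing upright, 50 mm diameter, 75 mm tall. Origin at the centre of its underside.
- block: Bystander: grey aluminium block 70 x 50 x 45 mm. Origin at the centre of its underside.
- coupling: Bystander: brass reducing coupling standing upright, 36 mm across, 42 mm tall. Origin at the centre of its underside.
- pad_top (a point): Centre of the top of the steel pad, 24 mm diameter, in the middle of the parting face. Free, it stands 5 mm proud of the face (70 mm above the bench). It is sprung: about 8 N starts it down, 14 N brings it flush, so the cover's weight alone (3.4 to 4.9 N) does not close the halves.
Mind the look-alikes: they are no part of the job. Leave any purple or turquoise look-alike of the cover alone.

How it is judged:
By the outcome, as a careful person would: the job done as asked, in the order asked, and still so for the second after the job is handed in, while the arm keeps its last pose, push and grip.
It also fails if it takes over 53 s, if anything falls off the work surface, if the arm or the gripper's body presses on something with over 40 N, if the wrist force passes 120 N, or if a joint passes its speed limit or range.

## Working session

There is one attempt and no reset: what is moved stays moved. The work goes in short steps, Python scripts to look and compute and a tool call to move; the robot and the scene stay as the last step left them, time stands still between calls to the robot, and variables do not carry over. Pictures are saved under pics/ and viewed, and the job is handed in when it is done.

Besides the shell and the picture viewer there is one more tool, called as name([rows], argument=value, ...), one row to a line, values as JSON. apply_moves: Moves the arm, as the interface text tells. Its arguments: {"type":"object","properties":{"steps":{"type":"array"},"force":{"type":"number"}},"required":["steps"]}

```bash
mkdir -p pics; python3 - <<'E'
from bench import *
import cv2,numpy as np
print(state())
for n in("scene","top"):
    im,d=get_image(n); cv2.imwrite(f"pics/{n}0.png",im[:,:,::-1]); np.savez(f"{n}0.npz",im=im,d=d); print(n,calibration(n))
E
```

```text
{'time_s': 0.0, 'joint_pos': array([ 1.09960338e+00,  3.13452722e-01,  1.49842768e+00,  5.10575209e-06,
        1.33100670e+00, -2.23392107e-01]), 'dq': array([-1.51086994e-03, -1.87047185e-05, -9.17763294e-04, -1.06275798e-03,
       -5.61536799e-04,  1.92255084e-03]), 'joint_efforts': array([ 3.35437238e-03, -4.12256849e+01, -2.59752488e+01,  4.38166376e-05,
        3.92285336e-03, -1.00756012e-05]), 'ee_pos': array([0.1287587 , 0.50892864, 0.40413708]), 'eef_rot': array([-3.88196318e-01, -3.11706707e+00,  1.90900300e-03]), 'force': array([ 0.54194253, -0.12563086, -0.43353598]), 'torque': array([-0.0328688 , -0.01801609, -0.0048539 ]), 'grip_width': 0.9970901818021872}
scene {'camera_matrix': array([[366.77479087,   0.        , 320.85424165],
       [  0.        , 366.77479087, 197.46463256],
       [  0.        ,   0.        ,   1.        ]]), 'xyz': array([ 1.40750835, -0.31499337,  0.65949832]), 'attitude': array([-1.77067961, -1.41857324,  0.75255077])}
top {'camera_matrix': array([[434.64249598,   0.        , 323.67024621],
       [  0.        , 434.64249598, 198.04436729],
       [  0.        ,   0.        ,   1.        ]]), 'xyz': array([ 0.47232541, -0.11783579,  1.19934673]), 'attitude': array([-2.18595302,  2.22620508, -0.09985098])}
```

View pics/scene0.png

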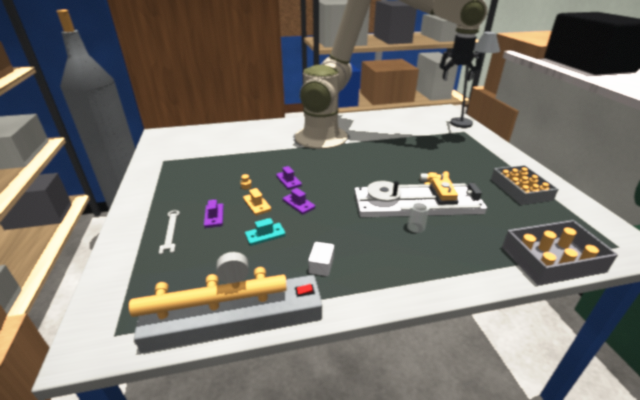

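View pics/top0.png

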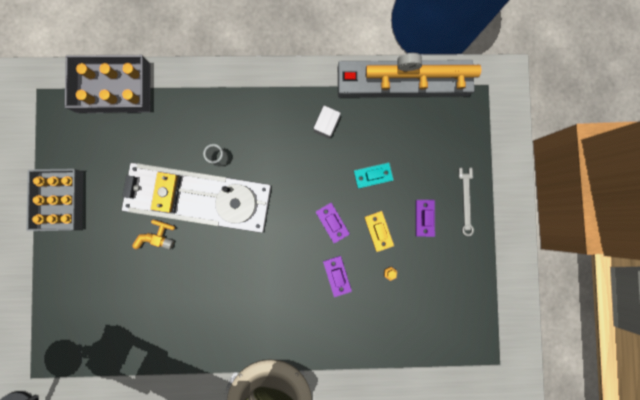

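Top view: the brass cover is at (379,231). Things that could be taken for it: purple at (332,223), (337,276) and (426,218), turquoise at (374,175), and the fixture's own brass half at (165,192). The bibcock (153,236) and coupling (391,273) are also brass. I choose (379,231) and will check it in a crop while measuring.

```bash
cat > h.py <<'E'
from bench import *
import cv2,numpy as np
from scipy.spatial.transform import Rotation as R
def ray(n,uv,z):
    c=calibration(n);K=c['camera_matrix'];uv=np.atleast_2d(np.float64(uv))
    d=np.c_[uv,np.ones(len(uv))]@np.linalg.inv(K).T@R.from_rotvec(c['attitude']).as_matrix().T
    o=c['xyz'];return o+d*((z-o[2])/d[:,2])[:,None]
def proj(n,P):
    c=calibration(n);q=(np.atleast_2d(P)-c['xyz'])@R.from_rotvec(c['attitude']).as_matrix()
    q=q@c['camera_matrix'].T;return q[:,:2]/q[:,2:]
def masks(im):
    return cv2.cvtColor(im,cv2.COLOR_RGB2HSV)
def blob(m,near):
    m=m.astype(np.uint8);n,l,s,c=cv2.connectedComponentsWithStats(m)
    i=1+min([k for k in range(n-1) if s[k+1,4]>25],key=lambda k:np.hypot(*(c[k+1]-near)));return l==i
def rect(b):
    cs,_=cv2.findContours(b.astype(np.uint8),cv2.RETR_EXTERNAL,cv2.CHAIN_APPROX_NONE)
    c=max(cs,key=cv2.contourArea);return cv2.minAreaRect(c)
E
python3 - <<'E'
from h import *
f=np.load('top0.npz');im=f['im'];d=f['d'];H=masks(im)
br=(H[...,0]>15)&(H[...,0]<32)&(H[...,1]>120)&(H[...,2]>90)
b=blob(br,(379,231)); b2=blob(br,(165,192))
for nm,bb,z in(("cover",b,.012),("half",b2,.065)):
    r=rect(bb);P=ray('top',cv2.boxPoints(r),z)
    print(nm,r,'\n',P.round(4),P.mean(0).round(4),np.linalg.norm(np.diff(P,axis=0),axis=1).round(4))
# bed: bright pixels
w=(H[...,1]<40)&(H[...,2]>150)
w[:110]=0;w[260:]=0;w[:,:100]=0;w[:,300:]=0
bb=blob(cv2.morphologyEx((w|b2).astype(np.uint8),cv2.MORPH_CLOSE,np.ones((5,5))),(200,200))
r=rect(bb);P=ray('top',cv2.boxPoints(r),.025);print('bed',r,'\n',P.round(4),P.mean(0).round(4),np.linalg.norm(np.diff(P,axis=0),axis=1).round(4))
def crop(x0,y0,x1,y1,k,n): cv2.imwrite(n,cv2.resize(im[y0:y1,x0:x1,::-1],None,fx=k,fy=k,interpolation=cv2.INTER_CUBIC))
crop(110,140,290,260,4,'pics/c1.png');crop(300,150,460,290,4,'pics/c2.png')
E
```

```text
cover ((378.6499938964844, 230.9499969482422), (36.99864196777344, 18.973663330078125), 71.56504821777344) 
 [[ 0.4903 -0.2644  0.012 ]
 [ 0.5059 -0.3144  0.012 ]
 [ 0.4094 -0.3439  0.012 ]
 [ 0.3941 -0.2941  0.012 ]] [ 0.4499 -0.3042  0.012 ] [0.0523 0.1009 0.0521]
half ((163.6493377685547, 191.8204803466797), (19.753597259521484, 37.885196685791016), 10.007980346679688) 
 [[0.5195 0.2934 0.065 ]
 [0.6161 0.2769 0.065 ]
 [0.6063 0.227  0.065 ]
 [0.5097 0.2437 0.065 ]] [0.5629 0.2603 0.065 ] [0.098  0.0509 0.098 ]
bed ((195.54461669921875, 197.2175750732422), (142.86172485351562, 49.85603713989258), 8.972626686096191) 
 [[ 0.5174  0.3857  0.025 ]
 [ 0.6493  0.3662  0.025 ]
 [ 0.5831 -0.0106  0.025 ]
 [ 0.4508  0.0117  0.025 ]] [0.5501 0.1882 0.025 ] [0.1333 0.3826 0.1342]
```

View pics/c1.png

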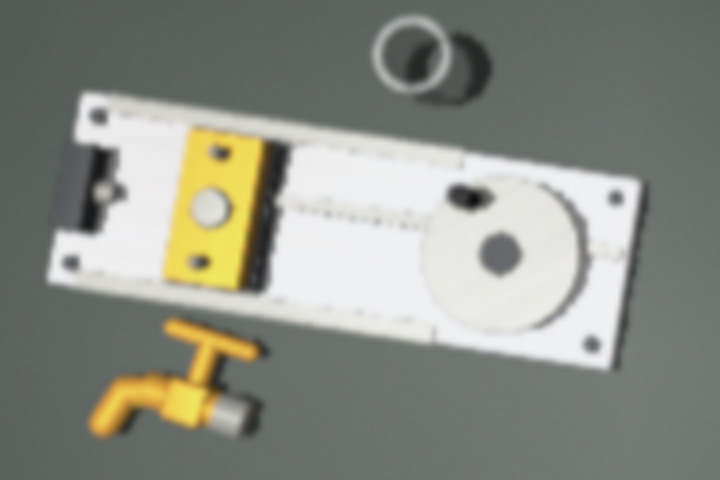

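View pics/c2.png

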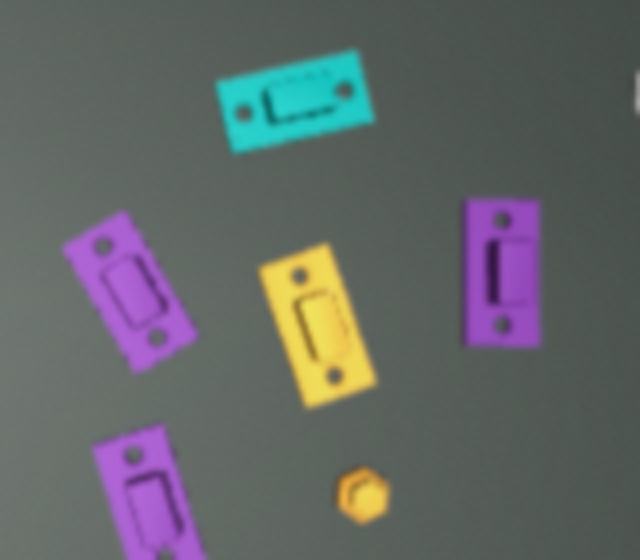

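The crop shows (379,231) as a yellow brass flange with two holes and a rib, so it is the cover. In the fixture crop the stop is on the left, and the black handle stands at the wheel's upper left, about (226,188) full-frame. Next I refine the wheel axis, the handle angle and the joint value.

```bash
python3 - <<'E'
from h import *
f=np.load('top0.npz');im=f['im']
a=-0.172; ex=np.array([np.cos(a),np.sin(a),0]);ey=np.array([-np.sin(a),np.cos(a),0])
O=np.array([.5501,.1882,0])+.02*ey; print('O',O)
W=O-.13*ey
print('wheel px pred',proj('top',W+[0,0,.055]))
v=im[140:260,110:290].copy();k=4
def mark(img,n,P,off,k,col):
    for p in proj(n,P): cv2.circle(img,tuple(int(t) for t in ((p-off)*k+k/2)),2,col,-1)
big=cv2.resize(v[:,:,::-1],None,fx=4,fy=4,interpolation=cv2.INTER_CUBIC)
T=np.linspace(0,6.28,40)
mark(big,'top',[W+[0,0,.055]+.052*(np.cos(t)*ex+np.sin(t)*ey) for t in T],(110,140),4,(0,0,255))
for j,c in((.003,(0,255,0)),(.005,(255,0,0))):
    h=W+.04*(np.cos(j*100)*ex+np.sin(j*100)*ey)
    mark(big,'top',[h+[0,0,.055],h+[0,0,.1]],(110,140),4,c)
S=O+.054*ey+[0,0,.065]
mark(big,'top',[S+.05*i*ex+.025*k2*ey for i in(-1,1) for k2 in(-1,1)]+[S+[0,0,.005],S+.036*ex+[0,0,.018],S-.036*ex+[0,0,.018]],(110,140),4,(255,0,255))
mark(big,'top',[O+.065*i*ex+(-.02+.19*k2)*ey+[0,0,.025] for i in(-1,1) for k2 in(-1,1)],(110,140),4,(0,0,255))
cv2.imwrite('pics/o1.png',big)
f=np.load('scene0.npz');im=f['im']
v=im[160:240,340:500];big=cv2.resize(v[:,:,::-1],None,fx=5,fy=5,interpolation=cv2.INTER_CUBIC)
mark(big,'scene',[W+[0,0,.055]+.052*(np.cos(t)*ex+np.sin(t)*ey) for t in T],(340,160),5,(0,0,255))
for j,c in((.003,(0,255,0)),(.005,(255,0,0))):
    h=W+.04*(np.cos(j*100)*ex+np.sin(j*100)*ey)
    mark(big,'scene',[h+[0,0,.055],h+[0,0,.1]],(340,160),5,c)
mark(big,'scene',[S+.05*i*ex+.025*k2*ey for i in(-1,1) for k2 in(-1,1)]+[S+.036*ex+[0,0,.018],S-.036*ex+[0,0,.018]],(340,160),5,(255,0,255))
cv2.imwrite('pics/o2.png',big)
E
```

```text
O [0.55352306 0.20790489 0.        ]
wheel px pred [[234.52910754 202.93453264]]
```

View pics/o1.png

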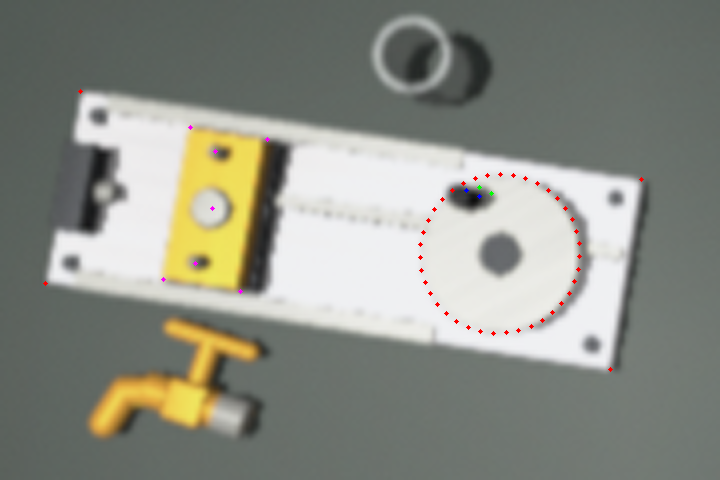

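View pics/o2.png

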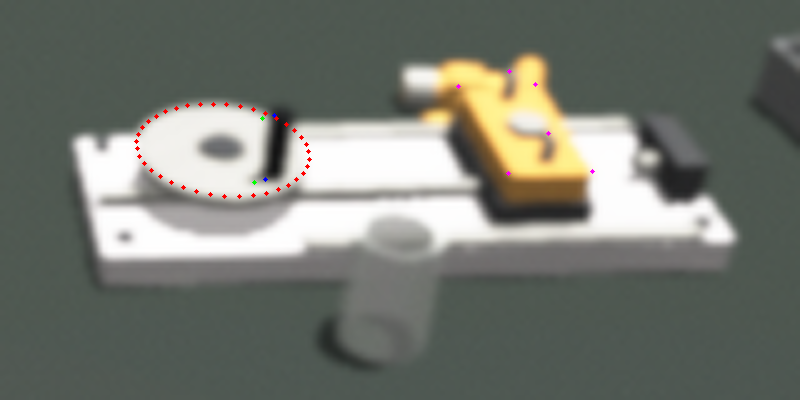

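The bed corners and wheel disc fit the prediction to about 1 mm. I refine the handle with dark masks in both views.

```bash
python3 - <<'E'
from h import *
a=-0.172; ex=np.array([np.cos(a),np.sin(a),0]);ey=np.array([-np.sin(a),np.cos(a),0])
O=np.array([.5501,.1882,0])+.02*ey;W=O-.13*ey
f=np.load('top0.npz');g=f['im'].max(2);d=f['d']
print(g[184:196,218:238]);print(d[184:196:2,218:238].round(3))
f=np.load('scene0.npz');g=f['im'].max(2);print(g[178:200,388:404])
for j in(.005,.006,.007,.008):
    h=W+.04*(np.cos(j*100)*ex+np.sin(j*100)*ey)
    print(j,h,[proj(n,[h+[0,0,.055],h+[0,0,.1]]).round(1).tolist() for n in('top','scene')])
E
```

```text
[[242 242 242 242 240 238 237 237 238 238 233 228 228 225 222 222 219 218
  221 223]
 [242 241 241 238 227 216 207 206 217 223 220 214 219 222 225 226 225 225
  227 228]
 [241 241 239 225 186 149 127 126 146 169 179 182 186 196 217 226 228 229
  229 229]
 [242 242 237 202 134  86  70  68  78  92 104 114 124 142 182 216 226 228
  228 227]
 [242 241 234 185 111  68  62  60  55  43  40  57  83 105 137 183 219 226
  227 228]
 [242 239 228 180 113  74  66  63  57  35  20  34  66  94 114 157 210 227
  229 230]
 [240 233 222 194 147 103  77  66  50  30  20  37  70 100 134 181 219 229
  231 230]
 [238 228 224 219 195 156 121  96  76  55  56  83 110 137 180 217 228 231
  230 230]
 [233 228 227 228 223 207 186 168 145 123 127 158 180 193 219 229 231 230
  230 229]
 [226 228 230 230 229 227 223 219 204 191 195 216 223 226 229 230 230 230
  230 231]
 [224 229 230 230 230 229 228 227 226 225 227 230 230 230 230 230 230 230
  231 231]
 [227 230 230 229 229 229 230 230 231 232 231 231 230 230 231 231 231 232
  232 232]]
[[1.173 1.169 1.17  1.172 1.172 1.172 1.174 1.168 1.172 1.171 1.169 1.167
  1.1
[... 1886 characters left out ...]
5 200 186 175 165 161 168 193 211 206 197 219 241 248 250]
 [241 236 231 229 226 220 212 203 193 178 157 157 195 224 232 234]
 [236 233 231 227 221 211 197 177 153 128 112 121 149 169 175 176]
 [206 196 187 176 164 156 146 133 119 112 113 123 137 145 148 148]]
0.005 [0.56914069 0.09270912 0.        ] [[[229.5, 188.6], [226.2, 187.2]], [[392.7, 195.4], [394.4, 182.5]]]
0.006 [0.56766506 0.09642519 0.        ] [[[228.1, 189.2], [224.7, 187.8]], [[393.7, 195.0], [395.4, 182.1]]]
0.007 [0.56582581 0.09997538 0.        ] [[[226.7, 189.9], [223.3, 188.5]], [[394.5, 194.5], [396.3, 181.6]]]
0.008 [0.56364132 0.10332421 0.        ] [[[225.4, 190.8], [221.9, 189.4]], [[395.3, 194.0], [397.1, 181.1]]]
```

Handle is at about 0.65 rad (joint ≈ 0.0065, 4.35 rad to wind). Moving above the handle.

apply_moves([
  [-3.5, -1.94, 0.4, 0, 0, 0, 0],
  [-3.5, -1.94, 0.4, 0, 0, 0, 0],
  [-3.5, -1.94, 0.4, 0, 0, 0, 0],
  [-3.5, -1.94, 0.4, 0, 0, 0, 0],
  [-3.5, -1.94, 0.4, 0, 0, 0, 0],
  [-3.5, -1.94, 0.4, 0, 0, 0, 0],
  [-3.5, -1.94, 0.4, 0, 0, 0, 0],
  [-3.5, -1.94, 0.4, 0, 0, 0, 0],
  [-3.5, -1.94, 0.4, 0, 0, 0, 0],
  [-3.5, -1.94, 0.4, 0, 0, 0, 0],
  [-3.5, -1.94, 0.4, 0, 0, 0, 0],
  [-3.5, -1.94, 0.4, 0, 0, 0, 0],
  [-3.5, -1.94, 0.4, 0, 0, 0, 0],
  [-3.5, -1.94, 0.4, 0, 0, 0, 0],
  [-3.5, -1.94, 0.4, 0, 0, 0, 0],
  [0, 0, 0, 0, 0, -0.07, 0],
], force=50)

```text
time_s: 1.7
ee_pos: [0.582, 0.0804, 0.3364]
eef_rot: [-0.272, -3.122, 0.005]
force: [-0.1, 0.3, -0.0]
grip_width: 0.497
```

```bash
cat >> h.py <<'E'
def goal(P,yaw):
    "delta to world point P (TCP) and tool-y yaw, in tool axes cm / rad"
    s=state();M=R.from_rotvec(s['eef_rot']);y=M.as_matrix()[:,1];cur=np.arctan2(y[1],y[0])
    print('t',round(s['time_s'],2),'pos',s['ee_pos'].round(4),'yaw',cur.round(4),'tilt',M.as_matrix()[:,2].round(3),'F',s['force'].round(1),'g',round(s['grip_width'],3),'q6',s['joint_pos'][5].round(2))
    d=M.inv().apply(np.asarray(P)-s['ee_pos'])*100
    # full tool turn: tool z down, y at yaw
    yv=np.array([np.cos(yaw),np.sin(yaw),0]);z=np.array([0,0,-1.]);T=R.from_matrix(np.c_[np.cross(yv,z),yv,z])
    print('shift cm',d.round(2),'turn',(M.inv()*T).as_rotvec().round(3))
a=-0.172; ex=np.array([np.cos(a),np.sin(a),0]);ey=np.array([-np.sin(a),np.cos(a),0])
O=np.array([.5501,.1882,0])+.02*ey;W=O-.13*ey
E
python3 -c "
from h import *
goal([.5668,.0982,.335],1.399)
print('stub',ray('top',[(213,154)],.075),W)"
```

```text
t 1.7 pos [0.582  0.0804 0.3364] yaw 1.3972 tilt [-0.008 -0.002 -1.   ] F [-0.1  0.3 -0. ] g 0.497 q6 -1.46
shift cm [1.8  1.49 0.14] turn [-0.004 -0.007 -0.002]
stub [[0.65801723 0.13087243 0.075     ]] [0.53127315 0.07982311 0.        ]
```

apply_moves([
  [1.8, 1.5, 0.1, -0.004, -0.007, 0, 0],
  [0, 0, 0, 0, 0, 0, 0],
])

```text
time_s: 1.9
ee_pos: [0.5674, 0.0971, 0.3337]
eef_rot: [-0.274, -3.127, -0.001]
force: [-0.1, -0.6, -0.5]
grip_width: 0.502
```

```bash
python3 - <<'E'
from h import *
goal([.5668,.0982,.235],1.399)
for n,b in(("scene",(330,100,500,240)),("top",(150,130,310,250))):
    im,d=get_image(n);x0,y0,x1,y1=b
    cv2.imwrite(f'pics/{n}1.png',cv2.resize(im[y0:y1,x0:x1,::-1],None,fx=4,fy=4,interpolation=cv2.INTER_CUBIC))
E
```

```text
t 1.9 pos [0.5674 0.0971 0.3337] yaw 1.396 tilt [-0.002  0.001 -1.   ] F [-0.1 -0.6 -0.5] g 0.502 q6 -1.43
shift cm [0.05 0.1  9.87] turn [ 0.    -0.003 -0.003]
```

View pics/scene1.png

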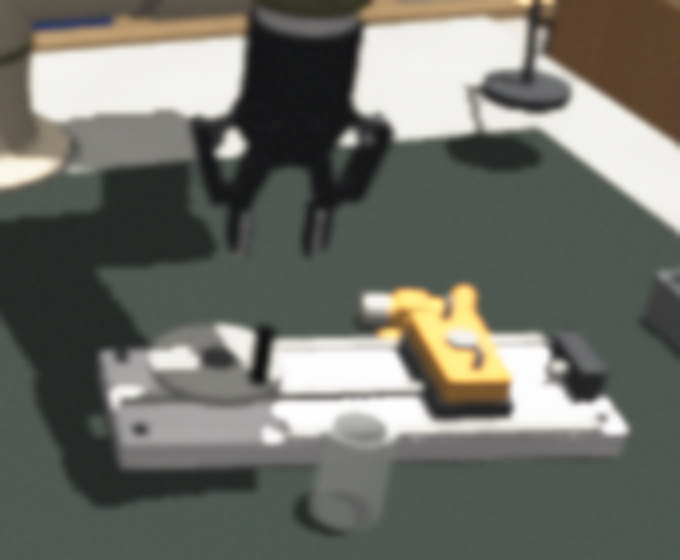

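The scene view shows the open fingers (crop 240 and 315) centred over the handle line (crop 264, leaning right with height). Descend and shut.

apply_moves([
  [0.05, 0.1, 2.5, 0, 0, 0, 0],
  [0, 0, 2.5, 0, 0, 0, 0],
  [0, 0, 2.5, 0, 0, 0, 0],
  [0, 0, 1.6, 0, 0, 0, 0],
  [0, 0, 0.2, 0, 0, 0, 0],
  [0, 0, 0, 0, 0, 0, -1],
  [0, 0, 0, 0, 0, 0, -1],
  [0, 0, 0, 0, 0, 0, -1],
  [0, 0, 0, 0, 0, 0, -1],
  [0, 0, 0, 0, 0, 0, -1],
], force=50)

```text
time_s: 3.0
ee_pos: [0.5702, 0.0955, 0.2406]
eef_rot: [0.276, 3.125, -0.001]
force: [1.2, -0.5, -7.5]
grip_width: 0.17
```

```bash
python3 - <<'E'
from h import *
goal([.5668,.0982,.235],1.399)
p=state()['ee_pos'];d=p-W;print('r',np.hypot(d@ex,d@ey),'ang',np.arctan2(d@ey,d@ex))
E
```

```text
t 3.0 pos [0.5702 0.0955 0.2406] yaw 1.3947 tilt [ 0.005 -0.001 -1.   ] F [ 1.2 -0.5 -7.5] g 0.17 q6 -1.43
shift cm [0.39 0.21 0.56] turn [-0.     0.005 -0.004]
r 0.04196388960690081 ang 0.5537530249200631
```

Handle held (opening 0.17 ≈ 14–16 mm). Start winding anticlockwise, six rows of 0.2 rad.

apply_moves([
  [0.51, 0.61, 0, 0, 0, 0, -1],
  [0.63, 0.5, 0, 0, 0, 0, -1],
  [0.71, 0.36, 0, 0, 0, 0, -1],
  [0.77, 0.21, 0, 0, 0, 0, -1],
  [0.8, 0.06, 0, 0, 0, 0, -1],
])

```text
time_s: 3.5
ee_pos: [0.538, 0.1193, 0.2406]
eef_rot: [0.275, 3.122, -0.005]
force: [2.0, -8.7, -6.1]
grip_width: 0.171
```

```bash
cat >> h.py <<'E'
def wh():
    s=state();p=s['ee_pos'];d=p-W;M=R.from_rotvec(s['eef_rot']).as_matrix();print('r',np.hypot(d@ex,d@ey),'ang',np.arctan2(d@ey,d@ex)%6.2832,'z',p[2],'F fixt',s['force']@ex,s['force']@ey,s['force'][2],'g',s['grip_width'],'tilt',M[:,2].round(3),'T',s['torque'].round(2))
E
python3 -c "from h import *;wh()"
```

```text
r 0.04006094408505426 ang 1.573732333687481 z 0.24059821731289255 F fixt 3.4681359800984253 -8.23045529010246 -6.066315610400393 g 0.17137762330969272 tilt [ 0.007 -0.004 -1.   ] T [-1.57 -0.38 -0.03]
```

apply_moves([
  [0.79, -0.12, 0, 0, 0, 0, -1],
  [0.76, -0.26, 0, 0, 0, 0, -1],
  [0.69, -0.4, 0, 0, 0, 0, -1],
  [0.6, -0.53, 0, 0, 0, 0, -1],
  [0.48, -0.64, 0, 0, 0, 0, -1],
  [0.34, -0.72, 0, 0, 0, 0, -1],
])

```text
time_s: 4.1
ee_pos: [0.495, 0.098, 0.2407]
eef_rot: [0.271, 3.109, -0.012]
force: [13.4, -2.8, -16.5]
grip_width: 0.173
```

```bash
python3 -c "from h import *;wh()"
```

```text
r 0.04051821468513157 ang 2.849711175393851 z 0.24072692015382027 F fixt 13.660571792171067 -0.49691172355553304 -16.53042926882692 g 0.17281375429971352 tilt [ 0.02  -0.009 -1.   ] T [-0.25 -1.91  0.06]
```

apply_moves([
  [0.08, -0.78, 0.05, -0.003, 0.01, 0, -1],
  [-0.02, -0.8, 0.05, -0.002, 0.01, 0, -1],
  [-0.13, -0.79, 0, 0, 0, 0, -1],
  [-0.28, -0.75, 0, 0, 0, 0, -1],
  [-0.42, -0.68, 0, 0, 0, 0, -1],
])

```text
time_s: 4.6
ee_pos: [0.4957, 0.0604, 0.2406]
eef_rot: [0.275, 3.113, 0.011]
force: [5.4, 6.4, -10.6]
grip_width: 0.171
```

```bash
python3 -c "from h import *;wh();goal([0,0,0],1.399)"
```

```text
r 0.0405786452979343 ang 3.813891251241797 z 0.24062774183492774 F fixt 4.266316839147043 7.245473396974864 -10.590315300636124 g 0.17087009646645104 tilt [ 0.017  0.005 -1.   ] T [ 0.85 -0.67  0.02]
t 4.6 pos [0.4957 0.0604 0.2406] yaw 1.3949 tilt [ 0.017  0.005 -1.   ] F [  5.4   6.4 -10.6] g 0.171 q6 -1.52
shift cm [ 48.11 -14.81  23.2 ] turn [ 0.008  0.015 -0.004]
```

apply_moves([
  [-0.55, -0.56, 0.05, 0.004, 0.008, 0, -1],
  [-0.65, -0.44, 0.05, 0.004, 0.007, 0, -1],
  [-0.73, -0.32, 0, 0, 0, 0, -1],
  [-0.78, -0.17, 0, 0, 0, 0, -1],
])

```text
time_s: 5.0
ee_pos: [0.5174, 0.0426, 0.2405]
eef_rot: [-0.274, -3.124, -0.005]
force: [-8.4, -7.5, -0.0]
grip_width: 0.172
```

```bash
python3 -c "from h import *;wh()"
```

```text
r 0.0396941529259418 ang 4.526251057673201 z 0.24050390087039775 F fixt -6.986420099420768 -8.824017676383933 -0.01064718400257958 g 0.17168266775899643 tilt [-0.005  0.004 -1.   ] T [-1.46  1.16  0.07]
```

apply_moves([
  [-0.8, -0.1, 0, 0, 0, 0, -1],
  [-0.6, 0.03, 0, 0, 0, 0, -1],
  [-0.4, 0.09, 0, 0, 0, 0, -1],
  [-0.3, 0.08, 0, 0, 0, 0, -1],
])

```text
time_s: 5.4
ee_pos: [0.536, 0.0389, 0.2405]
eef_rot: [-0.271, -3.115, 0.002]
force: [-2.6, -5.2, -3.3]
grip_width: 0.172
```

```bash
python3 -c "from h import *;wh()"
```

```text
r 0.04121533652868232 ang 4.999163252584066 z 0.2404768450783698 F fixt -1.6312290609639328 -5.566216879151861 -3.2949208271312296 g 0.17185546297774432 tilt [-0.015  0.    -1.   ] T [-0.89  0.2   0.02]
```

apply_moves([
  [-0.3, 0.08, 0, 0, -0.01, 0, -1],
  [-0.3, 0.08, 0, 0, 0, 0, -1],
])

```text
time_s: 5.6
ee_pos: [0.5411, 0.0395, 0.2405]
eef_rot: [-0.271, -3.122, 0.005]
force: [-11.3, -5.2, 1.0]
grip_width: 0.17
```

```bash
python3 - <<'E'
from h import *
wh()
im,d=get_image('top');np.savez('top2.npz',im=im,d=d)
cv2.imwrite('pics/top2.png',cv2.resize(im[130:260,110:290,::-1],None,fx=4,fy=4,interpolation=cv2.INTER_CUBIC))
im,d=get_image('scene');cv2.imwrite('pics/scene2.png',cv2.resize(im[120:240,340:500,::-1],None,fx=5,fy=5,interpolation=cv2.INTER_CUBIC))
E
```

```text
r 0.04149016860468137 ang 5.123011000401049 z 0.2404776627720931 F fixt -10.202190922761723 -7.080709500830705 1.0185898570993872 g 0.17039654379126074 tilt [-0.008 -0.002 -1.   ] T [-0.92  1.7   0.07]
```

View pics/top2.png

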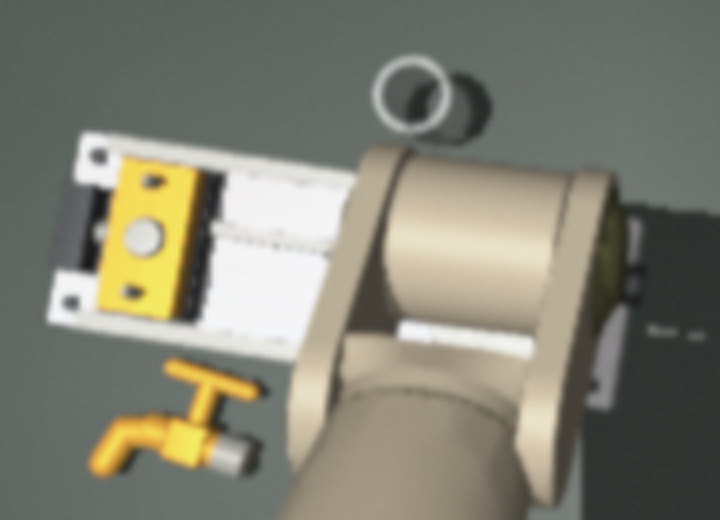

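View pics/scene2.png

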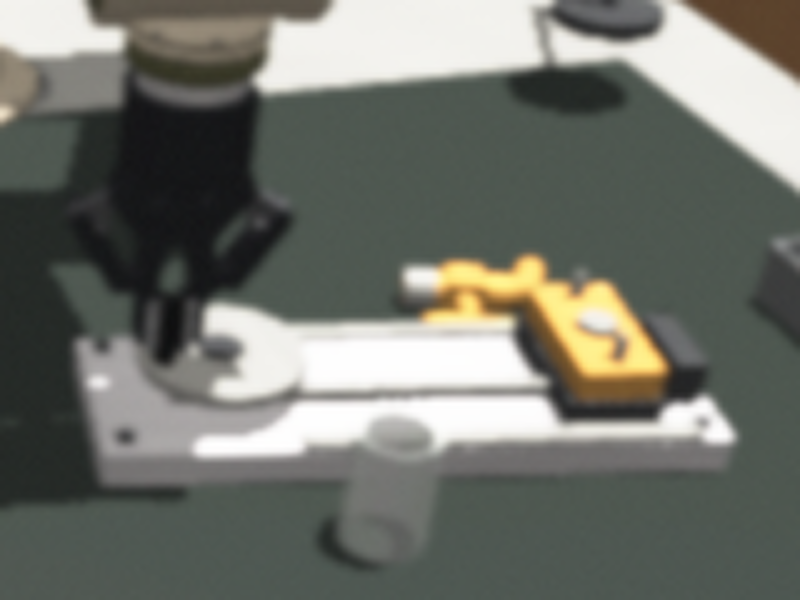

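The top view shows the carriage up against the stop bolt (crop about (100,232)). Push a little more to confirm by force.

apply_moves([
  [-0.35, 0.12, 0, 0, -0.008, 0, -1],
  [-0.35, 0.12, 0, 0, 0, 0, -1],
  [-0.35, 0.12, 0, 0, 0, 0, -1],
])

```text
time_s: 6.0
ee_pos: [0.546, 0.0406, 0.2402]
eef_rot: [-0.263, -3.097, 0.016]
force: [-22.0, -8.5, 9.0]
grip_width: 0.172
```

```bash
python3 - <<'E'
from h import *
wh()
im,d=get_image('top');np.savez('top3.npz',im=im,d=d);
for k in('top0','top2','top3'):
    im=np.load(k+'.npz')['im'];H=masks(im)
    br=(H[...,0]>15)&(H[...,0]<32)&(H[...,1]>120)&(H[...,2]>90)
    b2=blob(br,(150,190));r=rect(b2);P=ray('top',cv2.boxPoints(r),.065);c=P.mean(0);e=c-O
    print(k,c,e@ex,e@ey,np.linalg.norm(np.diff(P,axis=0),axis=1).round(4),r[2])
    # pad
    x,y=map(int,r[0]);w=((H[...,1]<60)&(H[...,2]>120)).copy();m=np.zeros_like(w);m[y-8:y+8,x-8:x+8]=1
    yy,xx=np.nonzero(w&m);q=ray('top',[(xx.mean(),yy.mean())],.07)[0]-O;print(' pad',q@ex,q@ey,len(xx))
E
```

```text
r 0.04188950505482451 ang 5.242492743239187 z 0.24019945867091871 F fixt -20.213423867250576 -12.145631895338157 8.968042988634894 g 0.17185663910926538 tilt [-0.034 -0.008 -0.999] T [-1.4   3.17  0.06]
top0 [0.56291872 0.26026426 0.065     ] 0.0002955412091767141 0.05319487050696657 [0.098  0.0509 0.098 ] 10.007980346679688
 pad 0.00013826709453469287 0.055217224606084615 69
top2 [0.57027128 0.30405449 0.065     ] 4.47781444137562e-05 0.09759736890538125 [0.0988 0.054  0.0988] 10.007980346679688
 pad 0.0002579558947970646 0.0985494409963726 68
top3 [0.57049443 0.30406062 0.065     ] 0.0002635888898202957 0.09764159841202488 [0.0984 0.0539 0.0984] 10.124671936035156
 pad 0.0002579558947970646 0.0985494409963726 68
```

The carriage did not move between the last two pictures while the force at the handle rose to about 23 N, so it is on the stop. Release without load, then lift.

apply_moves([
  [0, 0, 0, 0, 0, 0, -1],
  [0, 0, 0, 0, 0, 0, 0],
  [0, 0, 0, 0, 0, 0, 0],
  [0, 0, 0, 0, 0, 0, 0],
  [0, 0, -1, 0, -0.03, 0, 0],
  [0, 0, -3, 0, 0, 0, 0],
  [0, 0, -3, 0, 0, 0, 0],
  [0, 0, -2, 0, 0, 0, 0],
  [0, 0, 0, 0, 0, 0, 0.5],
])

```text
time_s: 6.95
ee_pos: [0.5463, 0.0429, 0.3386]
eef_rot: [0.264, 3.122, -0.019]
force: [0.7, 0.6, -0.3]
grip_width: 0.65
```

```bash
python3 - <<'E'
from h import *
# cover in scene + top refined
im=np.load('top0.npz')['im'];H=masks(im)
br=(H[...,0]>15)&(H[...,0]<32)&(H[...,1]>120)&(H[...,2]>90)
b=blob(br,(379,231))
# holes: dark pixels inside hull
v=H[...,2].astype(float)
ys,xs=np.nonzero(b);hull=cv2.convexHull(np.c_[xs,ys].astype(np.int32));m=np.zeros(b.shape,np.uint8);cv2.fillConvexPoly(m,hull,1)
m=cv2.erode(m,np.ones((3,3)))
for cx,cy in((374,219),(383,244)):
    w=np.zeros(b.shape);w[cy-4:cy+5,cx-4:cx+5]=1
    w=w*m*np.clip(190-v,0,None);Y,X=np.mgrid[:400,:640];p=((X*w).sum()/w.sum(),(Y*w).sum()/w.sum());print(p,ray('top',[p],.010))
goal([.4499,-.3042,.32],1.868)
E
```

```text
(np.float64(374.47400611620793), np.float64(218.57645259938838)) [[ 0.48386105 -0.2939224   0.01      ]]
(np.float64(383.1912408759124), np.float64(243.5138686131387)) [[ 0.41525228 -0.31608967  0.01      ]]
t 6.95 pos [0.5463 0.0429 0.3386] yaw 1.4023 tilt [ 0.007 -0.013 -1.   ] F [ 0.7  0.6 -0.3] g 0.65 q6 -1.53
shift cm [  3.7  -35.81   2.24] turn [-0.013  0.006 -0.466]
```

Cover by holes: centre (0.4497,-0.3046), hole spacing 72.1 mm as specified, x axis at +0.305 rad. Go above it.

apply_moves([
  [0.3, -2.8, 0.1, -0.006, 0.003, 0, 0.5],
  [0.3, -2.8, 0.1, -0.006, 0.003, 0, 0.5],
  [0.3, -2.8, 0.1, 0, 0, 0, 0.5],
  [0.3, -2.8, 0.1, 0, 0, 0, 0.5],
  [0.3, -2.8, 0.1, 0, 0, 0, 0.5],
  [0.3, -2.8, 0.1, 0, 0, 0, 0.5],
  [0.3, -2.8, 0.1, 0, 0, 0, 0.5],
  [0.3, -2.8, 0.1, 0, 0, 0, 0.5],
  [0.3, -2.8, 0.1, 0, 0, 0, 0.5],
  [0.3, -2.8, 0.1, 0, 0, 0, 0.5],
  [0.3, -2.8, 0.1, 0, 0, 0, 0.5],
  [0.3, -2.8, 0.1, 0, 0, 0, 0.5],
  [0, 0, 0, 0, 0, -0.11, 0.5],
  [0, 0, 0, 0, 0, -0.11, 0.5],
  [0, 0, 0, 0, 0, -0.11, 0.5],
  [0, 0, 0, 0, 0, -0.11, 0.5],
  [0, 0, 0, 0, 0, 0, 0.5],
], force=80)

```text
time_s: 8.65
ee_pos: [0.4493, -0.2942, 0.3171]
eef_rot: [-0.45, 3.098, -0.004]
force: [-0.4, -1.0, -0.1]
grip_width: 0.748
```

```bash
python3 -c "from h import *;goal([.4497,-.3046,.24],1.874)"
```

```text
t 8.65 pos [ 0.4493 -0.2942  0.3171] yaw 1.8593 tilt [ 0.011 -0.001 -1.   ] F [-0.4 -1.  -0.1] g 0.748 q6 -2.66
shift cm [ 0.34 -0.97  7.72] turn [-0.004  0.011 -0.015]
```

apply_moves([
  [0.34, -0.95, 1.0, -0.004, 0.011, -0.015, 0.5],
  [0, 0, 2.5, 0, 0, 0, 0.5],
  [0, 0, 2.2, 0, 0, 0, 0.5],
  [0, 0, 1.0, 0, 0, 0, 0.5],
  [0, 0, 0, 0, 0, 0, 0.5],
])

```text
time_s: 9.15
ee_pos: [0.4485, -0.3065, 0.245]
eef_rot: [0.461, -3.105, 0.002]
force: [0.6, -0.1, 0.4]
grip_width: 0.749
```

```bash
python3 - <<'E'
from h import *
goal([.4497,-.3046,.189],1.874);print(state()['joint_pos'].round(2))
im,d=get_image('scene');cv2.imwrite('pics/s4.png',cv2.resize(im[110:250,180:340,::-1],None,fx=5,fy=4,interpolation=cv2.INTER_CUBIC))
E
```

```text
t 9.15 pos [ 0.4485 -0.3065  0.245 ] yaw 1.8656 tilt [-0.002 -0.001 -1.   ] F [ 0.6 -0.1  0.4] g 0.749 q6 -2.68
shift cm [-0.19  0.15  5.6 ] turn [-0.001 -0.002 -0.008]
[-0.81  0.53  1.63 -0.    0.98 -2.68]
```

View pics/s4.png

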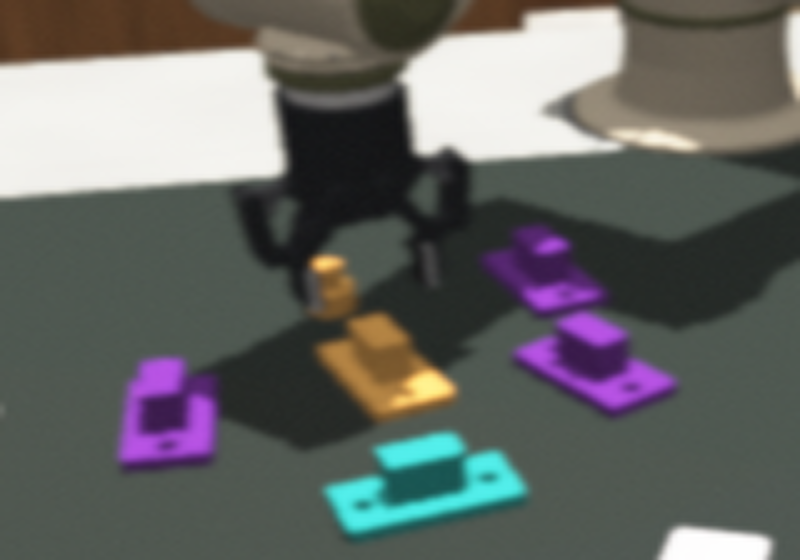

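The scene crop shows the fingers (300 and 430) straddling the brass rib (385,345). Descend and grip.

apply_moves([
  [-0.19, 0.15, 1.5, 0, 0, -0.008, 0.5],
  [0, 0, 1.5, 0, 0, 0, 0.5],
  [0, 0, 1.3, 0, 0, 0, 0.5],
  [0, 0, 0.6, 0, 0, 0, 0.5],
  [0, 0, 0.2, 0, 0, 0, 0.5],
])

```text
time_s: 9.7
ee_pos: [0.4511, -0.3063, 0.1969]
eef_rot: [-0.471, 3.103, -0.014]
force: [0.2, 0.6, 0.4]
grip_width: 0.746
```

```bash
python3 -c "from h import *;goal([.4497,-.3046,.189],1.874)"
```

```text
t 9.7 pos [ 0.4511 -0.3063  0.1969] yaw 1.8721 tilt [ 0.004 -0.008 -1.   ] F [0.2 0.6 0.4] g 0.746 q6 -2.68
shift cm [0.08 0.21 0.79] turn [-0.009  0.001 -0.002]
```

apply_moves([
  [0.08, 0.2, 0.7, -0.009, 0.001, 0, 0.5],
  [0, 0, 0, 0, 0, 0, 0.5],
])

```text
time_s: 9.9
ee_pos: [0.4498, -0.3047, 0.19]
eef_rot: [-0.471, 3.105, -0.0]
force: [0.8, -1.0, -0.5]
grip_width: 0.752
```

```bash
python3 -c "from h import *;goal([.4497,-.3046,.189],1.874)"
```

```text
t 9.9 pos [ 0.4498 -0.3047  0.19  ] yaw 1.8719 tilt [ 0.001 -0.    -1.   ] F [ 0.8 -1.  -0.5] g 0.752 q6 -2.68
shift cm [0.01 0.01 0.1 ] turn [-0.     0.001 -0.002]
```

apply_moves([
  [0, 0, 0, 0, 0, 0, -1],
  [0, 0, 0, 0, 0, 0, -1],
  [0, 0, 0, 0, 0, 0, -1],
  [0, 0, 0, 0, 0, 0, -1],
  [0, 0, 0, 0, 0, 0, -1],
  [0, 0, 0, 0, 0, 0, -1],
  [0, 0, 0, 0, 0, 0, -1],
], force=80)

```text
time_s: 10.6
ee_pos: [0.45, -0.3049, 0.191]
eef_rot: [-0.471, 3.104, -0.003]
force: [0.7, -0.2, -0.2]
grip_width: 0.272
```

```bash
python3 -c "from h import *;goal([.4497,-.3046,.189],1.874)"
```

```text
t 10.6 pos [ 0.45   -0.3049  0.191 ] yaw 1.872 tilt [ 0.002 -0.001 -1.   ] F [ 0.7 -0.2 -0.2] g 0.272 q6 -2.68
shift cm [0.02 0.04 0.2 ] turn [-0.002  0.001 -0.002]
```

Opening 0.272 ≈ 23–24 mm, the rib's thickness; the underside lies 191 mm below the TCP. Lift.

apply_moves([
  [0, 0, -1, 0, 0, 0, -1],
  [0, 0, -2.5, 0, 0, 0, -1],
  [0, 0, -3, 0, 0, 0, -1],
  [0, 0, -3, 0, 0, 0, -1],
  [0, 0, -3, 0, 0, 0, -1],
  [0, 0, -1.5, 0, 0, 0, -1],
  [0, 0, 0, 0, 0, 0, -1],
], force=100)

```text
time_s: 11.3
ee_pos: [0.4489, -0.3037, 0.3368]
eef_rot: [0.471, -3.103, -0.007]
force: [0.3, -0.2, -4.5]
grip_width: 0.265
```

```bash
python3 - <<'E'
from h import *
S=O+.099*ey;print(S)
goal([S[0],S[1],.34],1.399)
im,d=get_image('scene');cv2.imwrite('pics/s5.png',cv2.resize(im[90:230,180:340,::-1],None,fx=5,fy=4,interpolation=cv2.INTER_CUBIC))
E
```

```text
[0.57046723 0.30544409 0.        ]
t 11.3 pos [ 0.4489 -0.3037  0.3368] yaw 1.872 tilt [-0.003  0.004 -1.   ] F [ 0.3 -0.2 -4.5] g 0.265 q6 -2.68
shift cm [-29.69  54.56  -0.11] turn [ 0.004 -0.003  0.473]
```

View pics/s5.png

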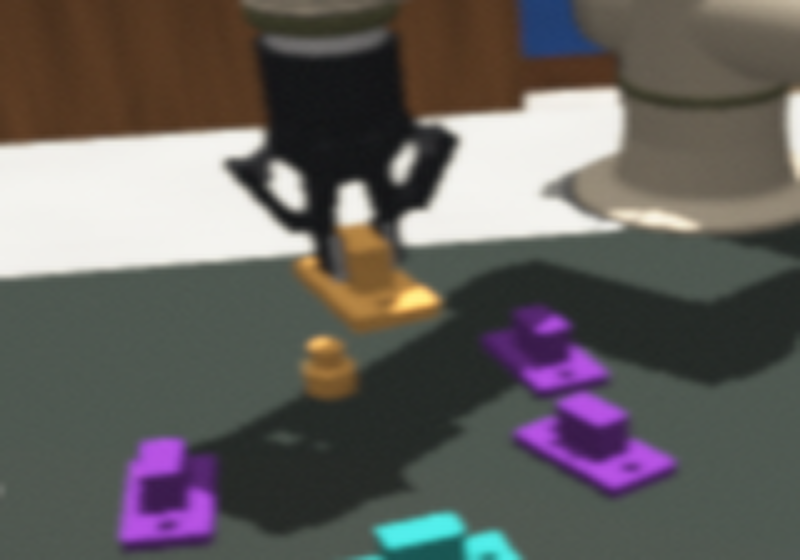

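Cover held (−4.5 N weight). Turn to the seat's heading and carry across at this height.

apply_moves([
  [0, 0, 0, 0, 0, 0.12, -1],
  [0, 0, 0, 0, 0, 0.12, -1],
  [0, 0, 0, 0, 0, 0.12, -1],
  [0, 0, 0, 0, 0, 0.1, -1],
  [0, 1, 0, 0, 0, 0, -1],
  [-0.1, 2, 0, 0, 0, 0, -1],
  [-0.1, 3, 0, 0, 0, 0, -1],
  [-0.1, 3.5, 0, 0, 0, 0, -1],
  [-0.1, 3.5, 0, 0, 0, 0, -1],
  [-0.1, 3.5, 0, 0, 0, 0, -1],
  [-0.1, 3.5, 0, 0, 0, 0, -1],
  [-0.1, 3.5, 0, 0, 0, 0, -1],
  [-0.1, 3.5, 0, 0, 0, 0, -1],
  [-0.1, 3.5, 0, 0, 0, 0, -1],
  [-0.1, 3.5, 0, 0, 0, 0, -1],
  [-0.1, 3.5, 0, 0, 0, 0, -1],
  [-0.1, 3.5, 0, 0, 0, 0, -1],
  [-0.1, 3, 0, 0, 0, 0, -1],
  [-0.1, 2, 0, 0, 0, 0, -1],
  [0, 1, 0, 0, 0, 0, -1],
])

```text
time_s: 13.35
ee_pos: [0.5308, 0.1869, 0.3224]
eef_rot: [-0.201, -3.095, -0.033]
force: [-0.3, -0.4, -4.6]
grip_width: 0.264
```

```bash
python3 - <<'E'
from h import *
S=O+.099*ey;goal([S[0],S[1],.34],1.399)
E
```

```text
t 13.35 pos [0.5308 0.1869 0.3224] yaw 1.4406 tilt [-0.038  0.024 -0.999] F [-0.3 -0.4 -4.6] g 0.264 q6 -1.33
shift cm [-2.33 12.3  -1.63] turn [ 0.018 -0.041  0.042]
```

apply_moves([
  [-0.5, 1.5, -0.8, 0.009, -0.02, 0.021, -1],
  [-0.5, 2.5, -0.8, 0.009, -0.02, 0.021, -1],
  [-0.4, 3, 0, 0, 0, 0, -1],
  [-0.4, 2.5, 0, 0, 0, 0, -1],
  [-0.2, 1, 0, 0, 0, 0, -1],
  [0, 0, 0, 0, 0, 0, -1],
])

```text
time_s: 13.95
ee_pos: [0.5664, 0.2913, 0.3339]
eef_rot: [-0.254, -3.122, 0.007]
force: [-0.4, 0.2, -4.9]
grip_width: 0.264
```

```bash
python3 - <<'E'
from h import *
S=O+.099*ey;goal([S[0],S[1],.33],1.399)
E
```

```text
t 13.95 pos [0.5664 0.2913 0.3339] yaw 1.4085 tilt [-0.01  -0.004 -1.   ] F [-0.4  0.2 -4.9] g 0.264 q6 -1.12
shift cm [-0.17  1.46  0.38] turn [-0.005 -0.009  0.009]
```

apply_moves([
  [-0.17, 1.4, 0.3, -0.005, -0.009, 0.009, -1],
  [0, 0, 0, 0, 0, 0, -1],
  [0, 0, 0, 0, 0, 0, -1],
])

```text
time_s: 14.25
ee_pos: [0.5705, 0.3038, 0.3295]
eef_rot: [-0.271, -3.128, 0.003]
force: [0.1, -0.1, -5.1]
grip_width: 0.263
```

```bash
python3 - <<'E'
from h import *
S=O+.099*ey;goal([S[0],S[1],.31],1.399)
p=state()['ee_pos'];print('fixt',(p-O)@ex,(p-O)@ey)
im,d=get_image('scene');np.savez('s6.npz',im=im,d=d);cv2.imwrite('pics/s6.png',cv2.resize(im[120:220,390:510,::-1],None,fx=6,fy=6,interpolation=cv2.INTER_CUBIC))
im,d=get_image('top');cv2.imwrite('pics/t6.png',cv2.resize(im[130:260,90:250,::-1],None,fx=4,fy=4,interpolation=cv2.INTER_CUBIC))
E
```

```text
t 14.25 pos [0.5705 0.3038 0.3295] yaw 1.3981 tilt [-0.002 -0.002 -1.   ] F [ 0.1 -0.1 -5.1] g 0.263 q6 -1.09
shift cm [0.03 0.17 1.95] turn [-0.002 -0.002 -0.001]
fixt 0.00028385007771177467 0.09736896289938471
```

View pics/s6.png

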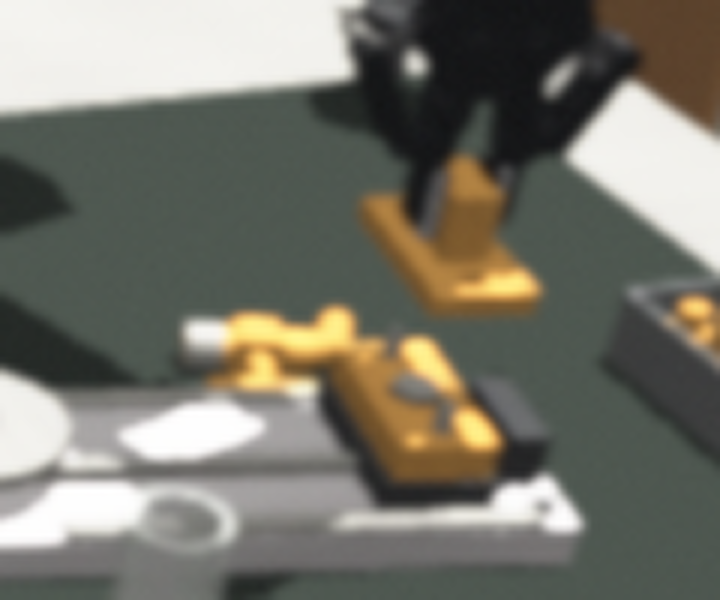

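View pics/t6.png

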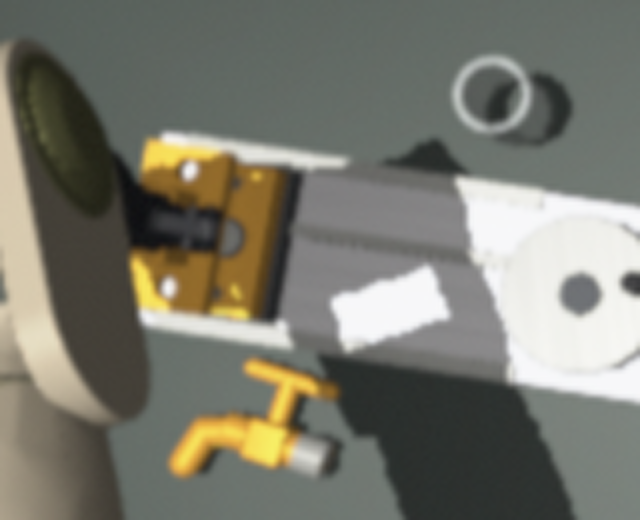

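In the top view the held cover's holes show as light spots at crop (190,171) and (168,287). I locate the cover through the camera, to compare with the seat in the same frame.

```bash
python3 - <<'E'
from h import *
im,d=get_image('top');g=im.min(2).astype(float)
p0=state()['ee_pos']
Y,X=np.mgrid[:400,:640];q=[]
for cx,cy in((137,172),(132,201)):
    w=np.zeros(g.shape);w[cy-4:cy+5,cx-4:cx+5]=1;w*=np.clip(g-110,0,None)
    p=((X*w).sum()/w.sum(),(Y*w).sum()/w.sum());P=ray('top',[p],p0[2]-.191+.006)[0];q.append(P);print(p,P)
c=(q[0]+q[1])/2;print('sep',np.linalg.norm(q[0]-q[1]),'c-tcp fixt',(c-p0)@ex,(c-p0)@ey,'c fixt',(c-O)@ex,(c-O)@ey,'yaw',np.arctan2(*(q[0]-q[1])[1::-1]))
# dowels on the seat in top3 (dark spots)
im=np.load('top3.npz')['im'];cv2.imwrite('pics/t3z.png',cv2.resize(im[160:215,125:170,::-1],None,fx=10,fy=10,interpolation=cv2.INTER_CUBIC))
for n in('s','d'):pass
E
```

```text
(np.float64(137.0184887459807), np.float64(172.04180064308682)) [0.6052766  0.29729017 0.14474804]
(np.float64(131.66876971608832), np.float64(201.51261829652998)) [0.53439935 0.30952163 0.14474804]
sep 0.07192490838521261 c-tcp fixt -0.0005266696428367683 -0.00048234409909257963 c fixt -0.000271124826003024 0.09688418638680187 yaw -0.17088931785918593
```

View pics/t3z.png

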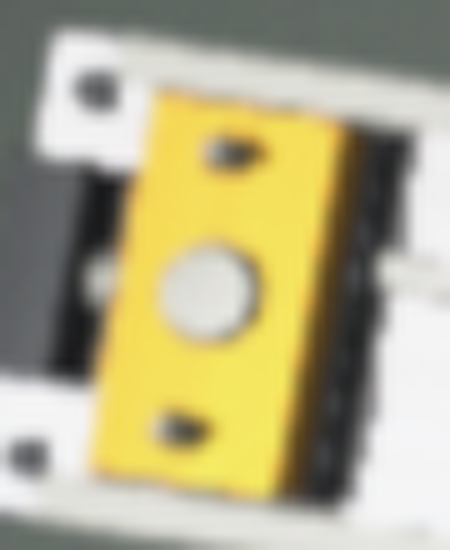

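```bash
python3 - <<'E'
from h import *
for n,p,z in(('pad',(145.5,188.8),.07),('dow+',(146.0-.3,174.8),.083),('dow-',(141.1-.2,202.6),.083)):
    P=ray('top',[p],z)[0]-O;print(n,P@ex,P@ey)
for y in(.098,.100): print(y,proj('top',[O+y*ey+[0,0,.07],O+y*ey+.036*ex+[0,0,.083],O+y*ey-.036*ex+[0,0,.083]]))
E
```

```text
pad 0.0005911742272981314 0.09853304050183802
dow+ 0.03564664821817266 0.09935425447105092
dow- -0.036097584815179384 0.09875775011160229
0.098 [[145.66535473 189.05804383]
 [146.25380319 174.74607638]
 [141.2042273  202.60789152]]
0.1 [[144.89137348 188.93826692]
 [145.47238645 174.624602  ]
 [140.41937693 202.48697543]]
```

Seat measured at fixture (0, 0.099), cover centred within 0.5 mm of the TCP. Line up and lower to just above the dowel tips.

apply_moves([
  [0.0, 0.17, 1.2, -0.002, -0.002, 0, -1],
  [0, 0, 1.2, 0, 0, 0, -1],
  [0, 0, 1.0, 0, 0, 0, -1],
  [0, 0, 0.4, 0, 0, 0, -1],
  [0, 0, 0, 0, 0, 0, -1],
])

```text
time_s: 14.9
ee_pos: [0.5706, 0.3047, 0.2874]
eef_rot: [-0.272, -3.129, 0.0]
force: [-0.1, 0.8, -4.6]
grip_width: 0.266
```

```bash
cat >> h.py <<'E'
def seat(z,y=.099,x=.0005):
    S=O+y*ey+x*ex;goal([S[0],S[1],z],1.399);p=state()['ee_pos'];print('fixt',(p-O)@ex,(p-O)@ey,state()['torque'].round(2))
E
python3 -c "from h import *;seat(.281)"
```

```text
t 14.9 pos [0.5706 0.3047 0.2874] yaw 1.3971 tilt [-0.001 -0.    -1.   ] F [-0.1  0.8 -4.6] g 0.266 q6 -1.09
shift cm [-0.02  0.07  0.64] turn [-0.    -0.001 -0.002]
fixt 0.00026674049591151147 0.09834110249628214 [ 0.01 -0.04  0.05]
```

apply_moves([
  [0, 0.1, 0.6, 0, 0, 0, -1],
  [0, 0, 0, 0, 0, 0, -1],
])

```text
time_s: 15.1
ee_pos: [0.5709, 0.3058, 0.281]
eef_rot: [-0.272, -3.129, 0.0]
force: [-0.5, 0.5, -6.2]
grip_width: 0.261
```

```bash
python3 - <<'E'
from h import *
seat(.270)
im,d=get_image('scene');cv2.imwrite('pics/s7.png',cv2.resize(im[120:220,390:510,::-1],None,fx=6,fy=6,interpolation=cv2.INTER_CUBIC))
E
```

```text
t 15.1 pos [0.5709 0.3058 0.281 ] yaw 1.3971 tilt [-0.001 -0.    -1.   ] F [-0.5  0.5 -6.2] g 0.261 q6 -1.09
shift cm [-0.02 -0.04  1.1 ] turn [-0.    -0.001 -0.002]
fixt 0.0003145616927603726 0.09943911519086719 [-0.02  0.04 -0.04]
```

View pics/s7.png

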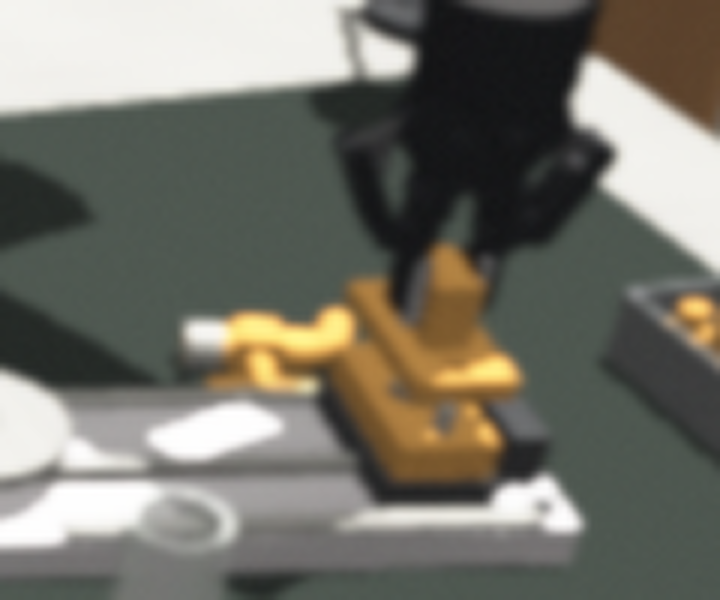

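The cover hangs above the face with the front dowel still visible below it at crop (445,415); lateral error is under 0.5 mm. Lower onto the dowels.

apply_moves([
  [0, -0.03, 0.5, 0, 0, 0, -1],
  [0, 0, 0.3, 0, 0, 0, -1],
  [0, 0, 0.3, 0, 0, 0, -1],
])

```text
time_s: 15.45
ee_pos: [0.5711, 0.3056, 0.2712]
eef_rot: [0.272, 3.127, 0.002]
force: [0.2, 0.1, -4.3]
grip_width: 0.265
```

```bash
python3 -c "from h import *;seat(.256)"
```

```text
t 15.45 pos [0.5711 0.3056 0.2712] yaw 1.3972 tilt [ 0.003  0.001 -1.   ] F [ 0.2  0.1 -4.3] g 0.265 q6 -1.09
shift cm [ 0.02 -0.03  1.51] turn [ 0.001  0.003 -0.002]
fixt 0.0006409589300556548 0.09929120306521971 [-0.03  0.05 -0.03]
```

apply_moves([
  [0, 0, 0.4, 0, 0.002, 0, -1],
  [0, 0, 0.3, 0, 0, 0, -1],
  [0, 0, 0, 0, 0, 0, -1],
])

```text
time_s: 15.75
ee_pos: [0.571, 0.3056, 0.2629]
eef_rot: [-0.272, -3.129, -0.002]
force: [0.3, 0.2, -4.9]
grip_width: 0.263
```

```bash
python3 -c "from h import *;seat(.256)"
```

```text
t 15.75 pos [0.571  0.3056 0.2629] yaw 1.3971 tilt [-0.     0.001 -1.   ] F [ 0.3  0.2 -4.9] g 0.263 q6 -1.09
shift cm [ 0.   -0.02  0.69] turn [ 0.001 -0.    -0.002]
fixt 0.0005522368356138222 0.09922456648211715 [ 0.   -0.01 -0.02]
```

Dowels are in the holes without side force. Press down.

apply_moves([
  [0, 0, 0.3, 0, 0, 0, -1],
  [0, 0, 0.3, 0, 0, 0, -1],
  [0, 0, 0.3, 0, 0, 0, -1],
  [0, 0, 0.2, 0, 0, 0, -1],
], force=120)

```text
time_s: 16.15
ee_pos: [0.571, 0.3057, 0.2561]
eef_rot: [0.271, 3.128, 0.002]
force: [-8.3, -2.2, 14.4]
grip_width: 0.263
```

```bash
python3 -c "from h import *;seat(.256)"
```

```text
t 16.15 pos [0.571  0.3057 0.2561] yaw 1.3977 tilt [ 0.002  0.001 -1.   ] F [-8.3 -2.2 14.4] g 0.263 q6 -1.09
shift cm [ 0.   -0.04  0.01] turn [ 0.002  0.002 -0.001]
fixt 0.0005017816219722744 0.09938208384685544 [-0.76  1.45 -0.07]
```

apply_moves([
  [0.05, 0, 0.25, 0, 0, 0, -1],
  [0.05, 0, 0.3, 0, 0, 0, -1],
  [0, 0, 0.3, 0, 0, 0, -1],
])

```text
time_s: 16.45
ee_pos: [0.5702, 0.3058, 0.2561]
eef_rot: [0.27, 3.122, 0.002]
force: [-11.3, -4.1, 19.1]
grip_width: 0.261
```

```bash
python3 -c "from h import *;seat(.256)"
```

```text
t 16.45 pos [0.5702 0.3058 0.2561] yaw 1.3983 tilt [ 0.008  0.001 -1.   ] F [-11.3  -4.1  19.1] g 0.261 q6 -1.09
shift cm [-0.08 -0.03  0.01] turn [ 0.002  0.008 -0.001]
fixt -0.00034701938413626794 0.09929613109901288 [-0.99  2.37 -0.1 ]
```

apply_moves([
  [-0.03, 0, 0.3, 0.002, 0.012, 0, -1],
  [-0.03, 0, 0.3, 0.001, 0.01, 0, -1],
  [-0.03, 0, 0.3, 0, 0.006, 0, -1],
])

```text
time_s: 16.75
ee_pos: [0.5726, 0.3053, 0.2563]
eef_rot: [-0.269, -3.123, -0.005]
force: [-8.9, -4.0, 18.5]
grip_width: 0.261
```

```bash
python3 -c "from h import *;seat(.256)"
```

```text
t 16.75 pos [0.5726 0.3053 0.2563] yaw 1.3987 tilt [-0.007  0.004 -1.   ] F [-8.9 -4.  18.5] g 0.261 q6 -1.09
shift cm [ 0.17 -0.02  0.03] turn [ 0.003 -0.007 -0.   ]
fixt 0.0021621676590420614 0.09922871452019043 [-1.07  1.42 -0.08]
```

apply_moves([
  [0.17, 0, 0.3, 0.003, -0.003, 0, -1],
  [0.03, 0, 0.35, 0.001, 0.003, 0, -1],
])

```text
time_s: 16.95
ee_pos: [0.5713, 0.3058, 0.2561]
eef_rot: [0.27, 3.13, 0.002]
force: [-10.1, -4.0, 23.1]
grip_width: 0.261
```

```bash
python3 -c "from h import *;seat(.256)"
```

```text
t 16.95 pos [0.5713 0.3058 0.2561] yaw 1.399 tilt [ 0.001  0.001 -1.   ] F [-10.1  -4.   23.1] g 0.261 q6 -1.09
shift cm [ 0.03 -0.05  0.01] turn [ 0.001  0.    -0.   ]
fixt 0.000771745080200626 0.09947908774102862 [-1.16  1.54 -0.04]
```

Straight now, height 0.2561 m (expected flush 0.256), 23 N up. Look, and see whether it holds.

```bash
python3 - <<'E'
from h import *
im,d=get_image('scene');cv2.imwrite('pics/s8.png',cv2.resize(im[130:220,390:510,::-1],None,fx=6,fy=6,interpolation=cv2.INTER_CUBIC))
seat(.256)
im,d=get_image('top');cv2.imwrite('pics/t8.png',cv2.resize(im[130:260,90:250,::-1],None,fx=4,fy=4,interpolation=cv2.INTER_CUBIC))
for i in range(4): get_image('top')
seat(.256)
E
```

```text
t 17.0 pos [0.5713 0.3058 0.2561] yaw 1.3989 tilt [ 0.     0.001 -1.   ] F [-7.2 -3.7 18.4] g 0.262 q6 -1.09
shift cm [ 0.03 -0.05  0.01] turn [ 0.001  0.    -0.   ]
fixt 0.0007839521950040434 0.09946231688524808 [-0.89  1.16 -0.04]
t 17.25 pos [0.5713 0.3058 0.2561] yaw 1.3989 tilt [ 0.     0.001 -1.   ] F [-8.6 -3.9 18.6] g 0.264 q6 -1.09
shift cm [ 0.03 -0.05  0.01] turn [ 0.001  0.    -0.   ]
fixt 0.0007756110174205158 0.09946870178891294 [-0.88  1.21 -0.07]
```

View pics/s8.png

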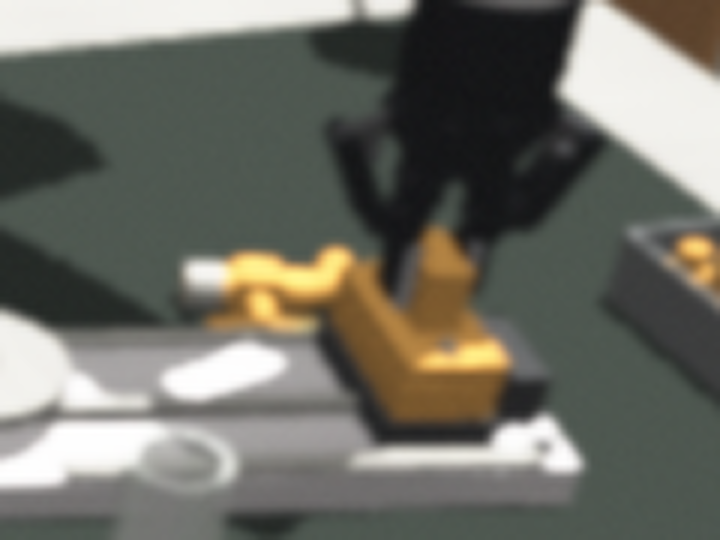

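View pics/t8.png

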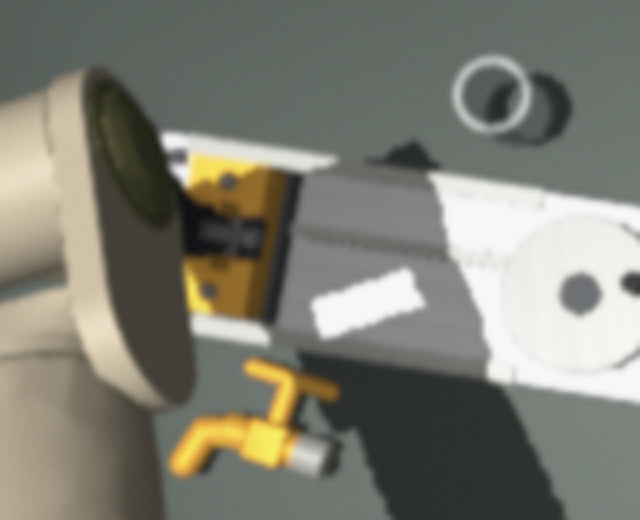

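Scene view: the two halves form one brass block with no visible seam gap (crop 400–500, 375–420), with the dowel tip level in the hole at (450,347). I check that the carriage is still on the stop by the handle angle.

```bash
python3 - <<'E'
from h import *
im,d=get_image('top');g=im.max(2)
cv2.imwrite('pics/t9.png',cv2.resize(im[170:235,205:275,::-1],None,fx=8,fy=8,interpolation=cv2.INTER_CUBIC))
for t in(4.8,4.9,5.0,5.1):
    h=W+.04*(np.cos(t)*ex+np.sin(t)*ey);print(t,proj('top',[h+[0,0,.1]]).round(1),((proj('top',[h+[0,0,.1]])-[205,170]+.5)*8).round(0))
# depth: handle top pixels
zz=(d>1.08)&(d<1.105)&(g<90);zz[:,:235]=0;zz[:,262:]=0;zz[:185]=0;zz[225:]=0
yy,xx=np.nonzero(zz);print(xx.mean(),yy.mean(),len(xx))
P=ray('top',[(xx.mean(),yy.mean())],.1)[0]-W;print(np.hypot(P@ex,P@ey),np.arctan2(P@ey,P@ex)%6.2832)
E
```

```text
4.8 [[247.3 203.1]] [[343. 269.]]
4.9 [[247.4 201.5]] [[343. 256.]]
5.0 [[247.3 200. ]] [[342. 244.]]
5.1 [[247.  198.4]] [[340. 231.]]
248.4375 200.375 16
0.04281647513424025 4.966833140485244
```

View pics/t9.png

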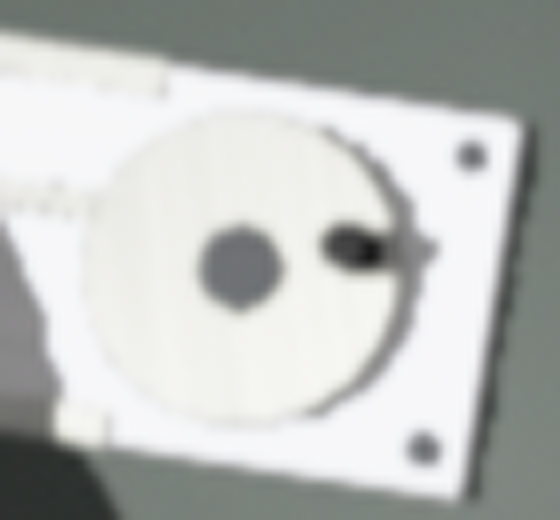

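```bash
python3 -c "
from h import *
seat(.256);print(job_done());seat(.256)"
```

```text
t 17.3 pos [0.5713 0.3057 0.2561] yaw 1.3989 tilt [ 0.     0.001 -1.   ] F [-7.  -3.1 18.3] g 0.258 q6 -1.09
shift cm [ 0.03 -0.04  0.01] turn [ 0.001  0.    -0.   ]
fixt 0.0007947593233277521 0.0994474764562462 [-0.89  1.21 -0.08]
the job is handed in; nothing more can be done
None
the job is handed in; nothing more can be done
```

I wound the handwheel until the carriage was on the stop, set the brass cover on the two dowels and pressed it shut. I handed the job in at 17.3 s with the cover still gripped at 120 N and pressed down.

**Carriage on the stop:** During the last push the carriage did not move between two pictures, while the force at the handle rose to about 23 N. After I let go, the handle stood at about 4.97 rad, against 5.0 rad expected; that difference is within what I can measure.

**Cover closed:** The tool height is 0.2561 m against 0.256 m for flush, and it stayed there as the force rose. Including the cover's weight, the press is about 23 N, and 14 N is needed. The tilt is 0.001 or less. The picture shows no gap on the visible sides; the back edge could not be seen.

**What disagreed:**
- The camera put the seat 1 to 1.5 mm short of its nominal place. I aimed at the measured place and the dowels went in without side force.
- A side load of about 7 to 8 N remains on the tool.
- While pressing I briefly over-corrected the tilt by 0.007 to 0.008 rad, then straightened it.

I did not touch any other object on the bench.

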